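# Park the demo tool caddy in its charging dock

## Task

Take the little wheeled caddy by its push bar and roll it forward along the counter until its two front swivel castors trail straight, then steer it nose first between the kerbs of the charging dock. Roll on until its nose has pushed the dock's stiff sliding shoe back to where it comes up firm, hold it pressed there for a moment with about a kilogram's push (the dock must never take more than two), then let go and leave the caddy in place. Keep its wheels on the counter and leave the other goods alone.

Things in the scene. Friction and masses are not known exactly. Their poses are not given: they have to be found in the camera images.
- caddy: Steel tray caddy 110 mm wide, 175 mm long, about 0.7 kg, top of load 71 mm. Origin on the counter under its middle; +y = forward (to the nose plate), +x its right, +z up. Two fixed wheels at x +-40, y -55 mm; two swivel castors under the open front frame, pivots at x +-38, y +60 mm, trail 15 mm. Rolls at under 1 N; fixed wheels resist sideways. Starts 33-46 cm from the dock's mouth, askew to it.
- caddy_bar (a point): Middle of the caddy's black push bar: level round bar 12 mm thick, along the caddy's x axis, 82 mm clear between its two uprights, 100 mm above the counter, 85 mm behind the caddy's origin. It can be pinched from above, fingers closing along the caddy's y axis. Same axes as the caddy.
- caddy_nose (a point): Middle of the front face of the caddy's nose plate (110 mm wide, 34 to 74 mm above the counter), 90 mm ahead of the caddy's origin. Same axes as the caddy.
- castor_left (a joint): Swivel angle of the left front castor, rad. 0 = wheel straight behind its pivot (trailing while the caddy rolls forward); positive = turned counter-clockwise from above. Rolling forward makes it swing to 0. It starts turned well aside, and it then sticks out so far that it would foul the dock's kerb.
- castor_right (a joint): The same for the right front castor.
- dock: Grey dock fixed to the counter. Origin on the counter, middle of its mouth; +y into the dock, +x right, +z up. Two parallel kerbs 45 mm high, 118 mm apart (4 mm clearance each side of the caddy), y 0 to 250 mm, flared outwards over 36 mm before the mouth; back block 85 mm high from y 250. The parked caddy's +y is the dock's +y. Pressing any of it over 20 N spoils it.
- shoe: Black sliding plate 70 mm wide, 30-76 mm high, across the lane. Origin on the counter below its front face; axes as the dock's. Slides along the dock's +y at about 4 N and stays where left. At first its face is 125-189 mm inside the mouth; it comes up firm 6 to 40 mm farther on, at an unseen place (165-195 mm in) that differs each time. Standing still under 7 N or more, it is home.
- carton: Cardboard carton 70 x 100 x 55 mm, loose, leave alone. Origin under its centre.
- tin: Aluminium tin, 60 mm diameter, 70 mm high, loose, leave alone. Origin under its centre.
- tape: Black tape measure 32 x 70 x 62 mm, loose, leave alone. Origin under its centre.
Mind the look-alikes: they are no part of the job. Of the things that look like the caddy, the smallest one is meant.

How it is judged:
By the outcome, as a careful person would: the job done as asked, in the order asked, and still so for the second after the job is handed in, with the robot touching nothing.
It also fails if it takes over 64 s, if anything falls off the work surface, if the arm or the gripper's body presses on something with over 40 N, if the wrist force passes 120 N, or if a joint passes its speed limit or range.

## Robot

A 6-joint arm with a two-finger parallel gripper is mounted at the origin on the work surface. World frame = base frame: x ahead of the robot, y to its left, z up, the work surface at z = 0. Lengths are in m, angles in rad, forces in N, time in s.
With the tool pointing down it reaches from about 0.3 to 0.775 m from the base axis. Payload 14.6 kg.
Tool frame: the origin (TCP) lies between the finger pads; the fingertips stand 14 mm ahead of it and the grasp point (between the pads) lies 5 mm behind it; z points along the fingers, y is the direction in which the jaws open and shut (so a half turn about z gives the same grasp; the last joint's range is limited). The gripper opens to 94 mm and grips with 3 to 60 N. Pads are 16 mm wide; open, the fingers measure 119 mm over their backs; the gripper's body (75 mm by 177 mm) begins 78 mm behind the grasp point.
Start: joints at [1.212, 0.3, 1.521, -0, 1.321, -0.067], TCP at [0.158, 0.527, 0.189] pointing down, gripper open.
Joint ranges: [-3.03, 3.03], [-0.79, 2.21], [0.23, 2.52], [-1.04, 4.18], [0, 3.07], [-2.55, 2.55]. Speed limits (rad/s): [2.22, 2.22, 2.57, 3.14, 3.14, 3.14].

## Interface

Orientations are given as a unit quaternion [x, y, z, w].
In Python, from plant import robot gives the robot as it stands. The module is installed in compiled form; this text tells all that it offers.
- The arm moves only by the tool apply_moves, never from a script. Its argument "deltas" is a list of rows, each a list of 3 entries, a list of its own where there are three numbers: the gripper command: -1 is shut, 1 is fully open, values between are in proportion, then the shift along the world's x, y, z in mm, then the turn, a rotation vector about the world's x, y, z in rad. In form: [[grip, [tx, ty, tz], [wx, wy, wz]], ...]. A call has 1 to 20 rows; each row shifts and turns the commanded pose from where the row before left it; what a row does not reach is not made up. A row lasts 1/8 s, in which the tool goes at most 62.5 mm and 10.7 degrees, less where a joint would pass 70% of its speed; a pose out of reach is approached as far as the arm can. A call with a gripper value outside its range is refused whole. The fingers move at their own pace and stop on an object; "grip_force" is the grip in N (left out, the last holds). Time passes only in rows, so rows that do not move let the fingers close. It gives the time, the measured TCP pose, the force and the opening at its end, in the units of the state.
- robot.get_obs(): the state, without advancing time (a new reading comes with each control period).
- robot.camera(name): name is "side" or "top"; returns a dict with "pixels" (420x560x3 uint8, blue, green, red), "fx", "fy", "cx", "cy" (pixels), "distortion" ([k1, k2, p1, p2, k3] as OpenCV has them; the pictures are not rectified), "R" (3x3) and "t" (3): a world point X has camera coordinates R X + t. Camera axes: x right, y down, z forward; pixel columns grow to the right and rows downward; lengths in m; the calibration is good to about 2 mm. A picture is of the moment at which its call begins. There is no depth.
- robot.finish_job(): hands the job in, once; it reports no verdict.
The state is a dict: "time_s": time; "joints": joint angles; "qvel": joint speeds; "joint_torque": joint torques, N m; "tool_pos": TCP position; "orientation": TCP orientation; "wrist_force": force on the tool from outside, world axes, zero at the start; "moment": the same for the moment, N m; "finger_gap": opening from 0.0 (shut) to 1.0 (fully open).
Only numpy, scipy, OpenCV 4.12 (cv2) and the standard library are available. Lean on these libraries where they do the work, as an engineer would, in place of code of your own. Each camera call takes 0.05 s, during which the arm holds its last target. There are 200 camera calls.

## Working session

There is one attempt and no reset: what is moved stays moved. The work goes in short steps, Python scripts to look and compute and a tool call to move; the robot and the scene stay as the last step left them, time stands still between calls to the robot, and variables do not carry over. Pictures are saved under pics/ and viewed, about 8 in all and at most 12, crops included, and the job is handed in when it is done.

Besides the shell and the picture viewer there is one more tool, called after "Request:" as name(argument=value, ...) on one line, values as JSON. apply_moves: Moves the arm, as the interface text tells. Its arguments: {"type":"object","properties":{"deltas":{"type":"array"},"grip_force":{"type":"number"}},"required":["deltas"]}

```bash
mkdir -p pics; cat > h.py <<'E'
import numpy as np, cv2
from plant import robot
def cam(n):
    c=robot.camera(n); c['K']=np.array([[c['fx'],0,c['cx']],[0,c['fy'],c['cy']],[0,0,1.]]); c['D']=np.array(c['distortion'],float)
    c['R']=np.array(c['R']);c['t']=np.array(c['t']); c['pixels']=np.array(c['pixels']); return c
def ray(c,uv):
    p=cv2.undistortPoints(np.array(uv,float).reshape(-1,1,2),c['K'],c['D']).reshape(-1,2)
    d=np.c_[p,np.ones(len(p))]@c['R']; return -c['R'].T@c['t'],d
def onz(c,uv,z):
    o,d=ray(c,uv); return o+d*((z-o[2])/d[:,2])[:,None]
def tri(c1,u1,c2,u2):
    o1,d1=ray(c1,u1);o2,d2=ray(c2,u2);out=[]
    for a,b in zip(d1,d2):
        s=np.linalg.lstsq(np.c_[a,-b],o2-o1,rcond=None)[0]; p,q=o1+a*s[0],o2+b*s[1]
        out.append(np.r_[(p+q)/2,np.linalg.norm(p-q)])
    return np.array(out)
def proj(c,X):
    return cv2.projectPoints(np.array(X,float).reshape(-1,1,3),cv2.Rodrigues(c['R'])[0],c['t'],c['K'],c['D'])[0].reshape(-1,2)
E
python3 - <<'E'
from h import *
for n in ('top','side'):
    c=cam(n); cv2.imwrite(f'pics/{n}0.png',c['pixels']); print(n,-c['R'].T@c['t'],c['R'][2],c['fx'])
o=robot.get_obs(); print(o['time_s'],o['tool_pos'],o['orientation'],o['wrist_force'])
E
```

```text
top [ 0.36200826 -0.16261788  1.15013611] [ 0.16427927 -0.03428262 -0.98581795] 464.2148376160099
side [-0.08962443 -0.94620602  0.70753911] [ 0.53852606  0.65579236 -0.5290804 ] 441.9276625156845
0.1 [0.15813706 0.52651458 0.18824744] [ 1.45382879e-01  9.89375336e-01 -5.01798004e-04 -1.02912747e-04] [-0.00069261 -0.67058462  0.00181123]
```

View pics/top0.png

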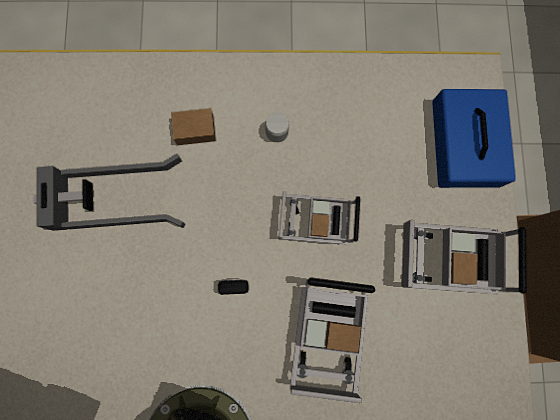

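View pics/side0.png

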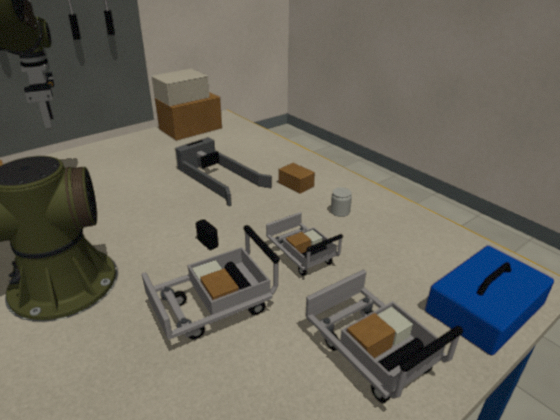

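Top view: three caddies, at pixels (318,218), (465,255) and (335,340). The one at (318,218) is the smallest and faces the dock, so it is the one meant. The dock is at (110,195) with its mouth at right, the shoe at (88,195), the carton at (192,126), the tin at (277,127) and the tape at (233,287). I'll confirm the caddy in an enlarged crop.

```bash
python3 - <<'E'
import cv2,numpy as np
t=cv2.imread('pics/top0.png');s=cv2.imread('pics/side0.png')
f=lambda i,x,y,w,h,k:cv2.resize(i[y:y+h,x:x+w],None,fx=k,fy=k,interpolation=cv2.INTER_CUBIC)
a=np.hstack([f(t,270,185,100,65,4),f(s,260,208,100,65,4)])
b=f(t,30,140,160,100,5)[:335*1]
b=f(t,30,145,160,90,4); b=np.hstack([b,np.zeros((360,160,3),np.uint8)])
b[:260,640:]=0
im=np.vstack([a,b[:340]]);cv2.imwrite('pics/crop1.png',im)
E
```

```text
(no output)
```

View pics/crop1.png

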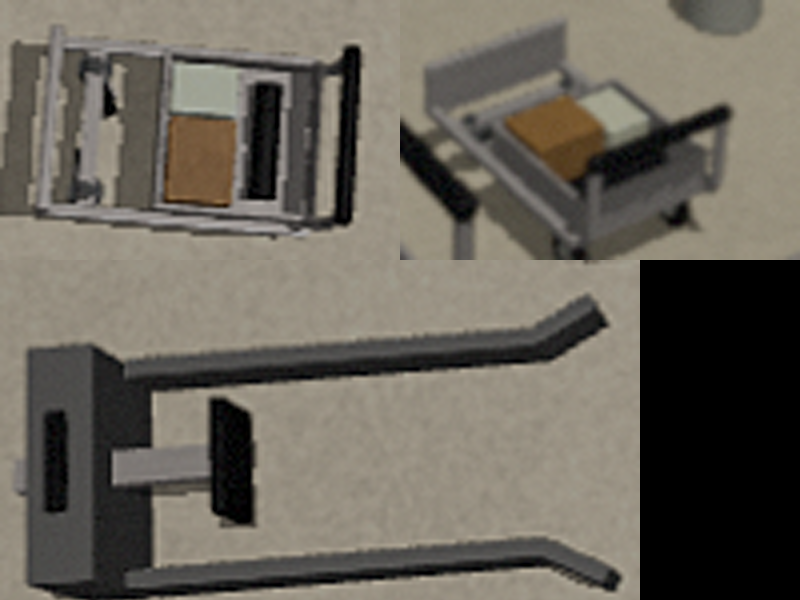

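The crop confirms it: the small caddy at (318,218) has its nose plate at left and its black bar at right, from about (358,197) to (356,240). Its castors are turned aside. Next I'll measure the bar, nose and kerbs.

```bash
python3 - <<'E'
from h import *
T=cam('top');S=cam('side')
def blob(c,x,y,w,h,thr=45):
    g=c['pixels'][y:y+h,x:x+w].max(2); m=(g<thr).astype(np.uint8)
    n,l,st,ce=cv2.connectedComponentsWithStats(m); k=1+st[1:,4].argmax()
    pts=np.argwhere(l==k)[:,::-1]+[x,y]; ce=pts.mean(0); d=np.linalg.svd(pts-ce,full_matrices=0)[2][0]
    s=(pts-ce)@d; return ce,ce+d*s.min(),ce+d*s.max(),len(pts)
bt=blob(T,345,190,20,60); bs=blob(S,300,228,50,32); print('bar top',bt,'\nside',bs)
ends=lambda b:sorted([b[1],b[2]],key=lambda p:p[0])
print('mid tri',tri(T,[bt[0]],S,[bs[0]]))
e=[bt[1],bt[2]]; e=sorted(e,key=lambda p:p[1]); es=sorted([bs[1],bs[2]],key=lambda p:-p[0]) # far(+x) first
print('ends tri',tri(T,e,S,es)); print('bar z.1',onz(T,[bt[0],*e],.1))
nose=onz(T,[[283.75,192],[280.5,238.3]],.074); print('nose',nose)
# kerb top edges: print profile
g=T['pixels'].max(2).astype(int)
for u in (70,110,155): print(u,g[155:190,u],g[205:240,u])
E
```

```text
bar top (array([356.2642487 , 218.35751295]), array([357.51864294, 196.91334679]), array([354.92632275, 241.2296735 ]), 193) 
side (array([320.38493724, 245.71966527]), array([341.12186061, 235.24116173]), array([303.20303005, 254.40179579]), 239)
mid tri [[ 0.50555826 -0.36345613  0.09185771  0.01052818]]
ends tri [[ 5.58914030e-01 -3.69900675e-01  1.00509003e-01  3.10777551e-04]
 [ 4.53935494e-01 -3.59917661e-01  8.86255072e-02  7.79848503e-03]]
bar z.1 [[ 0.5087567  -0.36510007  0.1       ]
 [ 0.55888291 -0.36990175  0.1       ]
 [ 0.45613966 -0.36008352  0.1       ]]
nose [[ 0.57650094 -0.19993533  0.074     ]
 [ 0.46684156 -0.19111362  0.074     ]]
70 [153 151 148 153 153 154 151 149 150 146 149 150 157 134  86  75  77  85
  52  23  28  20  44 137 155 149 152 152 152 153 151 154 155 155 153] [152 152 154 157 154 152 153 149 150 150 151 153 150 152 153 162 126  74
  75  79  84  56  22  15  97 157 154 156 153 152 155 151 152 143 141]
110 [154 154 153 153 159 154 155 156 154 161 129  84  74  78  85  49  18  31
  20  42 151 159 154 153 151 150 152 154 153 157 153 149 152 153 152] [153 150 156 157 145 144 149 155 153 146 145 153 163 106  77  74  83  88
  44  21  12 163 164 157 152 150 152 155 151 150 147 148 154 155 150]
155 [158 156 151 151 156 158 159 114  79  77  84  79  41  32  28  16 121 157
 155 152 155 153 153 153 152 150 149 152 155 155 154 156 152 151 149] [156 150 151 153 152 155 153 149 152 159  86  74  79  86  76  33  13  90
 161 160 158 155 154 154 152 153 153 150 154 156 150 148 152 153 152]
```

```bash
python3 - <<'E'
from h import *
T=cam('top');S=cam('side')
a=onz(T,[[70,173],[110,169.9],[155,166.7]],.045);b=onz(T,[[70,221.2],[110,217.9],[155,214.6]],.045)
print(a,b)
fa=np.polyfit(a[:,1],a[:,0],1);fb=np.polyfit(b[:,1],b[:,0],1);print(fa,fb)
m=(fa+fb)/2; ang=np.arctan(m[0]);print('centre line x=',m,'deg',np.degrees(ang),'gap',(fa-fb)[1]*np.cos(ang), [np.polyval(fa-fb,y) for y in(0.1,.3)])
# mouth (kink) ~ crop(545,347)/(545,545); tips; shoe front face top edge; back block front top edge
uv=[[30+547/4,145+(347-260)/4],[30+545/4,145+(541-260)/4]]
print('kinks',onz(T,uv,.045)); print('shoe top front',onz(T,[[30+240/4,145+(408-260)/4],[30+253/4,145+(522-260)/4]],.076))
print('blockfront',onz(T,[[30+93/4,145+(345-260)/4],[30+93/4,145+(587-260)/4]],.085))
E
```

```text
[[0.63204369 0.31671939 0.045     ]
 [0.63923643 0.22042519 0.045     ]
 [0.64669676 0.11182497 0.045     ]] [[0.51420523 0.30914966 0.045     ]
 [0.52154562 0.2145101  0.045     ]
 [0.5288288  0.10776577 0.045     ]]
[-0.07145541  0.65478309] [-0.07252235  0.53679071]
centre line x= [-0.07198888  0.5957869 ] deg -4.1175559508373825 gap 0.11768782361362129 [np.float64(0.11809907616233589), np.float64(0.11831246414401525)]
kinks [[0.64644125 0.08333692 0.045     ]
 [0.52708517 0.08091702 0.045     ]]
shoe top front [[0.60250667 0.25500992 0.076     ]
 [0.53468796 0.24360043 0.076     ]]
blockfront [[0.63872422 0.33960008 0.085     ]
 [0.49610802 0.32958778 0.085     ]]
```

Request:
apply_moves(deltas=[[1,[26.5,-38.8,0],[0,0,0]],[1,[26.5,-38.8,0],[0,0,0]],[1,[26.5,-38.8,0],[0,0,0]],[1,[26.5,-38.8,0],[0,0,0]],[1,[26.5,-38.8,0],[0,0,0]],[1,[26.5,-38.8,0],[0,0,0]],[1,[26.5,-38.8,0],[0,0,0]],[1,[26.5,-38.8,0],[0,0,0]],[1,[26.5,-38.8,0],[0,0,0]],[1,[26.5,-38.8,0],[0,0,0]],[1,[26.5,-38.8,0],[0,0,0]]])

```text
time_s: 1.68
tool_pos: [0.4504, 0.0985, 0.1889]
orientation: [0.145, 0.989, 0.0, 0.0]
wrist_force: [0.9, -0.1, 0.9]
finger_gap: 1.003
```

Request:
apply_moves(deltas=[[1,[5.8,-46.5,0],[0,0,0.02]],[1,[5.8,-46.5,0],[0,0,0.02]],[1,[5.8,-46.5,0],[0,0,0.02]],[1,[5.8,-46.5,0],[0,0,0.02]],[1,[5.8,-46.5,0],[0,0,0.02]],[1,[5.8,-46.5,0],[0,0,0.02]],[1,[5.8,-46.5,0],[0,0,0.02]],[1,[5.8,-46.5,0],[0,0,0.02]],[1,[5.8,-46.5,0],[0,0,0.02]],[1,[5.8,-46.5,0],[0,0,0.026]],[1,[0,0,0],[0,0,0]],[1,[0,0,0],[0,0,0]]])

```text
time_s: 3.18
tool_pos: [0.5076, -0.3645, 0.1885]
orientation: [0.043, 0.999, 0.0, -0.0]
wrist_force: [-0.8, 0.5, -0.3]
finger_gap: 0.996
```

```bash
cat >> h.py <<'E'
def st():
    o=robot.get_obs(); x,y,z,w=o['orientation']
    a=np.array([2*(x*y-z*w),1-2*(x*x+z*z)]); 
    print('t',round(o['time_s'],2),'p',np.round(np.array(o['tool_pos'])*1e3,1),'yaw',round(np.degrees(np.arctan2(a[1],a[0])),2),'F',np.round(o['wrist_force'],2),'M',np.round(o['moment'],2),'gap',round(o['finger_gap'],3),'q',np.round(o['joints'],2)); return o
E
python3 - <<'E'
from h import *
st()
E
```

```text
t 3.17 p [ 507.6 -364.5  188.5] yaw 85.07 F [-0.85  0.55 -0.32] M [ 0.04 -0.01 -0.01] gap 0.996 q [-0.68  0.47  1.29  0.    1.38 -2.17]
```

Request:
apply_moves(deltas=[[1,[0,0,-15],[0,0,0]],[1,[0,0,-15],[0,0,0]],[1,[0,0,-15],[0,0,0]],[1,[0,0,-15],[0,0,0]],[1,[0,0,-15],[0,0,0]],[1,[0,0,-10],[0,0,0]],[1,[0,0,-8.5],[0,0,0]],[1,[0,0,0],[0,0,0]],[1,[0,0,0],[0,0,0]]])

```text
time_s: 4.3
tool_pos: [0.5079, -0.3652, 0.0957]
orientation: [0.043, 0.999, -0.0, 0.0]
wrist_force: [-0.3, 0.6, 0.0]
finger_gap: 1.0
```

```bash
python3 - <<'E'
from h import *
st()
f=lambda i,x,y,w,h,k:cv2.resize(i[y:y+h,x:x+w],None,fx=k,fy=k,interpolation=cv2.INTER_CUBIC)
S=cam('side');T=cam('top')
cv2.imwrite('pics/grip1.png',np.hstack([f(S['pixels'],250,170,130,120,3),f(T['pixels'],260,170,130,120,3)]))
E
```

```text
t 4.3 p [ 507.9 -365.2   95.7] yaw 85.08 F [-0.25  0.63  0.03] M [ 0.04 -0.05 -0.02] gap 1.0 q [-0.68  0.55  1.39 -0.    1.2  -2.17]
```

View pics/grip1.png

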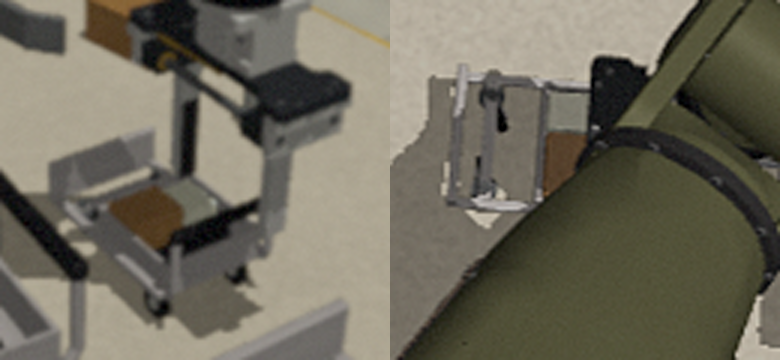

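Side crop: the fingers straddle the bar, one ahead of it at (185,130) and one behind at (270,190). The caddy is undisturbed, so I'll close on the bar.

Request:
apply_moves(deltas=[[-1,[0,0,0],[0,0,0]],[-1,[0,0,0],[0,0,0]],[-1,[0,0,0],[0,0,0]],[-1,[0,0,0],[0,0,0]],[-1,[0,0,0],[0,0,0]],[-1,[0,0,0],[0,0,0]],[-1,[0,0,0],[0,0,0]],[-1,[0,0,0],[0,0,0]]], grip_force=30)

```text
time_s: 5.4
tool_pos: [0.5077, -0.3651, 0.0952]
orientation: [0.043, 0.999, -0.0, -0.0]
wrist_force: [-0.5, 0.2, 0.5]
finger_gap: 0.186
```

```bash
python3 - <<'E'
from h import *
st(); T=cam('top')
# thing positions for clearance
print('carton top',onz(T,[[170,110],[213,108],[215,137],[173,143]],.055)[:,:2].round(3).tolist(),'tin',onz(T,[[277,122]],.07).round(3))
# plan in world; yaw psi = heading angle (deg from +y toward +x)
bar=np.array([.5079,-.3652]); psi=np.radians(4.92)
h=lambda p:np.array([np.sin(p),np.cos(p)])
A=bar+.03*h(psi); M=np.array([.5897,.0845]); d0=np.radians(-4.12); d=h(d0); n=np.array([d[1],-d[0]])
for R in(.2,.22,.18):
  for phi in (32,35,38):
    f=np.radians(phi); lat=(M-A)@n; L=(lat-R*(1-np.cos(f)))/np.sin(f); al=L*np.cos(f)+R*np.sin(f)
    p1=d0+f; B1=A-.03*h(p1); A2=A+L*h(p1); A3=A2+R*np.sin(f)*d+R*(1-np.cos(f))*n
    corner=lambda Ax,p:Ax+.145*h(p)+.055*np.array([np.cos(p),-np.sin(p)])
    print(R,phi,'L',L.round(3),'nose-to-mouth after',((M-A)@d-al-.145).round(3),'bar',B1.round(4),(A2-.03*h(p1)).round(4),(A3-.03*d).round(4),'corner',corner(A2,p1).round(3),corner(A3,d0).round(3))
E
```

```text
t 5.4 p [ 507.7 -365.1   95.2] yaw 85.08 F [-0.45  0.18  0.5 ] M [-0.01 -0.02 -0.03] gap 0.186 q [-0.68  0.55  1.39 -0.    1.2  -2.17]
carton top [[0.788, 0.078], [0.793, -0.028], [0.718, -0.034], [0.703, 0.068]] tin [[ 0.751 -0.186  0.07 ]]
0.2 32 L 0.149 nose-to-mouth after 0.036 bar [ 0.4964 -0.3618] [ 0.566  -0.2304] [ 0.6049 -0.1259] corner [ 0.696 -0.101] [0.647 0.053]
0.2 35 L 0.127 nose-to-mouth after 0.049 bar [ 0.4951 -0.3611] [ 0.5604 -0.2518] [ 0.6058 -0.139 ] corner [ 0.697 -0.13 ] [0.648 0.04 ]
0.2 38 L 0.108 nose-to-mouth after 0.059 bar [ 0.4937 -0.3602] [ 0.5542 -0.2702] [ 0.6065 -0.1493] corner [ 0.697 -0.156] [0.649 0.029]
0.22 32 L 0.143 nose-to-mouth after 0.03 bar [ 0.4964 -0.3618] [ 0.5633 -0.2355] [ 0.6044 -0.1202] corner [ 0.694 -0.106] [0.647 0.058]
0.22 35 L 0.121 nose-to-mouth after 0.043 bar [ 0.4951 -0.3611] [ 0.5572 -0.2572] [ 0.6053 -0.1327] corner [ 0.694 -0.135] [0.648 0.046]
0.22 38 L 0.102 nose-to-mouth after 0.053 bar [ 0.4937 -0.3602] [ 0.5504 -0.2759] [ 0.606  -0.1424] corner [ 0.694 -0.161] [0.648 0.036]
0.18 32 L 0.154 nose-to-mouth after 0.042 bar [ 0.4964 -0.3618] [ 0.5687 -0.2253] [ 0.6053 -0.1316] corner [ 0.699 -0.096] [0.648 0.047]
0.18 35 L 0.134 nose-to-mouth after 0.055 bar [ 0.4951 -0.3611] [ 0.5636 -0.2464] [ 0.6062 -0.1453] corner [ 0.701 -0.124] [0.649 0.033]
0.18 38 L 0.115 nose-to-mouth after 0.066 bar [ 0.4937 -0.3602] [ 0.5581 -0.2644] [ 0.607  -0.1562] corner [ 0.701 -0.15 ] [0.649 0.022]
```

Request:
apply_moves(deltas=[[-1,[0,0,0],[0,0,0]],[-1,[0,0,0],[0,0,0]],[-1,[0,0,0],[0,0,0]],[-1,[0,0,0],[0,0,0]]], grip_force=40)

```text
time_s: 5.95
tool_pos: [0.5077, -0.3651, 0.0952]
orientation: [0.043, 0.999, 0.0, -0.0]
wrist_force: [0.4, -0.1, -0.5]
finger_gap: 0.005
```

Request:
apply_moves(deltas=[[-1,[-1.3,0.1,0],[0,0,-0.0453]],[-1,[-1.3,0.2,0],[0,0,-0.0453]],[-1,[-1.3,0.2,0],[0,0,-0.0453]],[-1,[-1.3,0.3,0],[0,0,-0.0453]],[-1,[-1.3,0.4,0],[0,0,-0.0453]],[-1,[-1.3,0.4,0],[0,0,-0.0453]],[-1,[-1.3,0.5,0],[0,0,-0.0453]],[-1,[-1.3,0.6,0],[0,0,-0.0453]],[-1,[-1.2,0.7,0],[0,0,-0.0453]],[-1,[-1.2,0.7,0],[0,0,-0.0453]],[-1,[0,0,0],[0,0,0]],[-1,[0,0,0],[0,0,0]]])

```text
time_s: 7.45
tool_pos: [0.495, -0.361, 0.0953]
orientation: [0.266, 0.964, -0.0, 0.0]
wrist_force: [0.9, -0.8, 1.0]
finger_gap: 0.004
```

```bash
python3 - <<'E'
from h import *
st()
f=lambda i,x,y,w,h,k:cv2.resize(i[y:y+h,x:x+w],None,fx=k,fy=k,interpolation=cv2.INTER_CUBIC)
S=cam('side');T=cam('top')
cv2.imwrite('pics/spin.png',np.hstack([f(S['pixels'],250,170,130,120,3),f(T['pixels'],260,160,130,120,3)]))
E
```

```text
t 7.45 p [ 495.  -361.    95.3] yaw 59.19 F [ 0.88 -0.83  1.03] M [ 0.02 -0.03  0.  ] gap 0.004 q [-0.69  0.52  1.43  0.    1.19 -1.72]
```

View pics/spin.png

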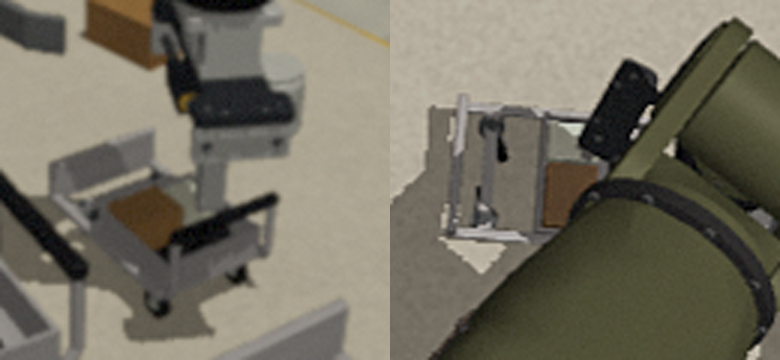

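The gripper shut on nothing (gap 0.004), and the caddy has not moved. I'll project the fingertip and the believed bar into the side view to see what is off.

```bash
python3 - <<'E'
from h import *
S=cam('side'); p=S['pixels'].copy()
o=robot.get_obs(); t=np.array(o['tool_pos'])
x0,y0,w,h,k=280,190,90,80,8
im=cv2.resize(p[y0:y0+h,x0:x0+w],None,fx=k,fy=k,interpolation=cv2.INTER_CUBIC)
def mk(X,col):
    for q in proj(S,X): cv2.circle(im,tuple(int(v) for v in ((q-[x0,y0]+.5)*k)),5,col,2)
mk([t+[0,0,.05],t,t-[0,0,.014]],(0,0,255))
b=np.array([.5079,-.3652]);d=np.array([.9955,-.09])
mk([[*(b+d*s),.1] for s in(-.051,0,.051)],(0,255,0))
cv2.imwrite('pics/dbg.png',im)
E
```

```text
(no output)
```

View pics/dbg.png

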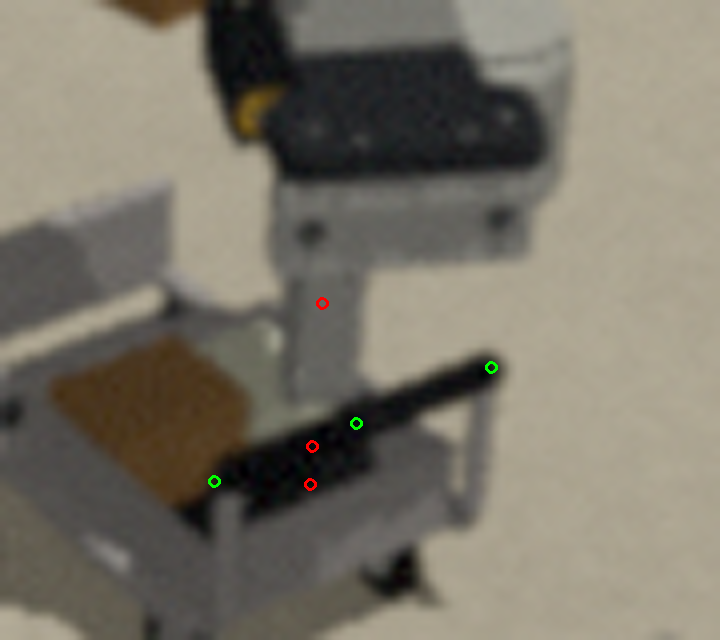

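```bash
python3 - <<'E'
from h import *
S=cam('side');T=cam('top')
f=np.array([.086,.996,0]);t=np.array([.5079,-.3652,.0957])
for s in(-.0535,.0535):
    X=t+f*s; print(s,'tip',proj(S,[X-[0,0,.014],X,X+[0,0,.083]]).round(1).tolist())
st()
c=S['pixels']
for v in range(232,258,2): print(v,c[v,296:346].max(1).tolist())
E
```

```text
-0.0535 tip [[338.3, 260.7], [338.8, 255.8], [341.7, 225.1]]
0.0535 tip [[309.9, 237.6], [310.1, 232.8], [311.6, 203.4]]
t 7.7 p [ 494.9 -361.    95.2] yaw 59.14 F [ 0.78 -0.4  -0.96] M [-0.03  0.   -0.02] gap 0.003 q [-0.69  0.52  1.43  0.    1.19 -1.72]
232 [78, 83, 82, 85, 83, 74, 76, 79, 85, 86, 99, 102, 107, 104, 102, 103, 111, 134, 152, 108, 83, 95, 99, 100, 98, 100, 100, 100, 111, 143, 169, 172, 172, 172, 172, 173, 176, 174, 174, 173, 174, 174, 172, 171, 169, 169, 171, 173, 174, 176]
234 [74, 75, 73, 71, 73, 76, 73, 78, 85, 88, 92, 106, 105, 104, 106, 104, 107, 113, 112, 89, 83, 93, 98, 99, 101, 100, 100, 100, 117, 149, 169, 171, 171, 170, 171, 173, 173, 175, 172, 169, 166, 154, 124, 100, 85, 95, 134, 167, 175, 174]
236 [76, 74, 73, 74, 74, 75, 77, 76, 74, 74, 78, 85, 94, 102, 107, 107, 105, 107, 99, 84, 86, 102, 102, 101, 100, 97, 100, 101, 116, 145, 164, 171, 174, 169, 165, 164, 158, 129, 100, 70, 54, 33, 28, 23, 24, 31, 78, 138, 169, 174]
238 [71, 75, 73, 75, 70, 74, 76, 77, 78, 73, 75, 78, 76, 83, 92, 103, 107, 104, 104, 90, 87, 97, 98, 98, 96, 96, 97, 94, 93, 88, 103, 120
[... 1334 characters left out ...]
36, 109, 108, 130, 157, 171, 172, 172, 171]
252 [77, 77, 78, 77, 79, 73, 63, 53, 33, 23, 36, 65, 79, 75, 52, 20, 8, 18, 18, 21, 25, 41, 60, 71, 76, 78, 85, 87, 84, 85, 86, 88, 86, 84, 85, 85, 99, 103, 101, 93, 83, 88, 96, 113, 136, 163, 172, 171, 172, 169]
254 [74, 76, 75, 77, 73, 67, 44, 24, 8, 13, 46, 82, 89, 81, 50, 29, 38, 47, 61, 72, 79, 83, 84, 88, 87, 83, 80, 85, 85, 90, 94, 95, 89, 95, 103, 104, 105, 106, 106, 100, 86, 79, 92, 119, 152, 170, 168, 169, 166, 167]
256 [76, 77, 75, 78, 77, 78, 77, 65, 43, 32, 50, 82, 92, 85, 72, 79, 84, 84, 84, 84, 85, 87, 85, 86, 87, 86, 88, 92, 101, 103, 107, 107, 106, 106, 109, 108, 113, 120, 130, 138, 140, 136, 147, 163, 170, 170, 170, 167, 168, 169]
```

```bash
python3 - <<'E'
from h import *
S=cam('side'); g=cv2.imread('pics/grip1.png')[:,:390]; x0,y0,k=250,170,3
sp=cv2.imread('pics/side0.png')
im=cv2.resize(g[90:300,120:330],None,fx=2.7,fy=2.7,interpolation=cv2.INTER_CUBIC)
f=np.array([.086,.996,0]);t=np.array([.5079,-.3652,.0957])
r=np.array([.996,-.086,0])
for s,col in((-.047,(0,0,255)),(.047,(0,0,255)),(-.0595,(255,0,0)),(.0595,(255,0,0))):
  for w in(-.008,.008):
    for z in(-.014,.01,.05):
      q=proj(S,[t+f*s+r*w+[0,0,z]])[0]; q=(((q-[x0,y0]+.5)*k)-[120,90])*2.7
      cv2.circle(im,(int(q[0]),int(q[1])),3,col,-1)
for s in(-.051,0,.051):
  q=proj(S,[np.array([.5079,-.3652,.1])+r*s])[0]; q=(((q-[x0,y0]+.5)*k)-[120,90])*2.7; cv2.circle(im,(int(q[0]),int(q[1])),4,(0,255,0),2)
cv2.imwrite('pics/dbg2.png',im)
E
```

```text
(no output)
```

View pics/dbg2.png

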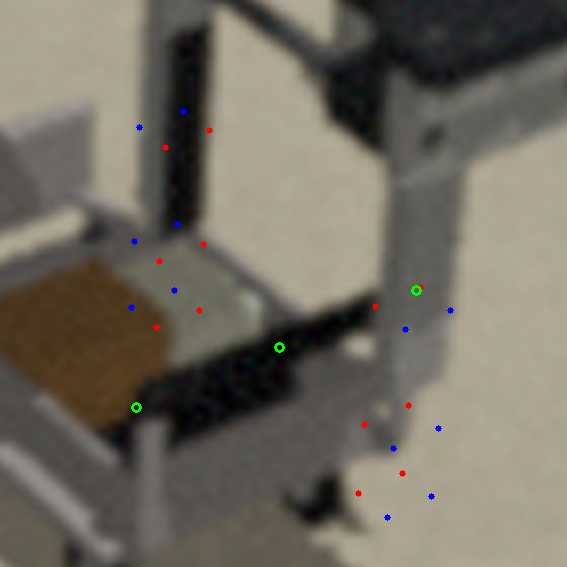

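Side view: the real fingertips are about 24 mm higher in the picture than the reported pose says, the same for both fingers. The bar agrees in both cameras, so the fingers closed just above it. I'll go back up, realign, and descend 24 mm lower.

Request:
apply_moves(deltas=[[-1,[0,0,15],[0,0,0]],[-1,[0,0,20],[0,0,0]],[1,[2.1,-0.7,10],[0,0,0.075]],[1,[2.1,-0.7,0],[0,0,0.075]],[1,[2.1,-0.7,0],[0,0,0.075]],[1,[2.1,-0.7,0],[0,0,0.075]],[1,[2.1,-0.7,0],[0,0,0.075]],[1,[2.3,-0.6,0],[0,0,0.078]],[1,[0,0,0],[0,0,0]],[1,[0,0,0],[0,0,0]],[1,[0,0,-15],[0,0,0]],[1,[0,0,-15],[0,0,0]],[1,[0,0,-15],[0,0,0]],[1,[0,0,-12],[0,0,0]],[1,[0,0,-6],[0,0,0]],[1,[0,0,-6],[0,0,0]],[1,[0,0,0],[0,0,0]]])

```text
time_s: 9.88
tool_pos: [0.5077, -0.365, 0.071]
orientation: [0.043, 0.999, 0.0, -0.0]
wrist_force: [-0.2, 0.1, -0.1]
finger_gap: 0.996
```

```bash
python3 - <<'E'
from h import *
st()
f=lambda i,x,y,w,h,k:cv2.resize(i[y:y+h,x:x+w],None,fx=k,fy=k,interpolation=cv2.INTER_CUBIC)
S=cam('side');cv2.imwrite('pics/grip2.png',f(S['pixels'],285,195,75,70,8))
E
```

```text
t 9.88 p [ 507.7 -365.    71. ] yaw 85.08 F [-0.15  0.13 -0.07] M [ 0.08 -0.03 -0.02] gap 0.996 q [-0.68  0.58  1.41  0.    1.15 -2.17]
```

View pics/grip2.png

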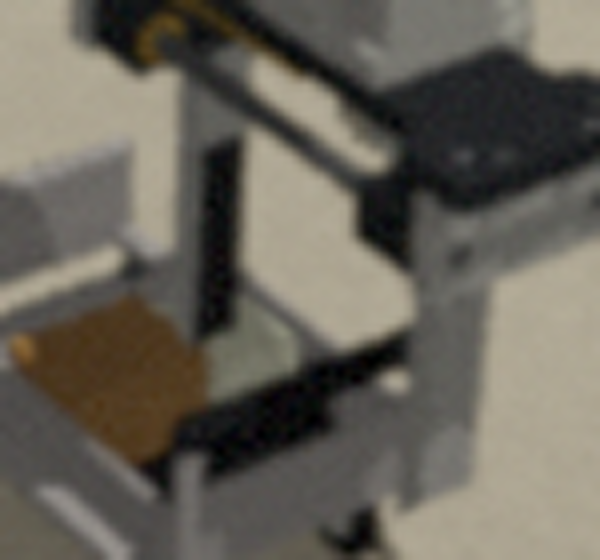

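The fingertips now reach clearly below the bar, at about (339,258) and (311,238), which matches a tip height of 81–86 mm. Closing again.

Request:
apply_moves(deltas=[[1,[0,0,-3],[0,0,0]],[-1,[0,0,0],[0,0,0]],[-1,[0,0,0],[0,0,0]],[-1,[0,0,0],[0,0,0]],[-1,[0,0,0],[0,0,0]],[-1,[0,0,0],[0,0,0]],[-1,[0,0,0],[0,0,0]],[-1,[0,0,0],[0,0,0]],[-1,[0,0,0],[0,0,0]],[-1,[0,0,0],[0,0,0]],[-1,[0,0,0],[0,0,0]],[-1,[0,0,0],[0,0,0]],[-1,[0,0,0],[0,0,0]]], grip_force=35)

```text
time_s: 11.55
tool_pos: [0.5077, -0.3651, 0.0682]
orientation: [0.043, 0.999, -0.0, -0.0]
wrist_force: [0.5, -0.5, -0.2]
finger_gap: 0.117
```

```bash
python3 - <<'E'
from h import *
st()
E
```

```text
t 11.55 p [ 507.7 -365.1   68.2] yaw 85.08 F [ 0.54 -0.51 -0.16] M [-0.09 -0.03 -0.05] gap 0.117 q [-0.68  0.58  1.41 -0.    1.15 -2.17]
```

The bar is gripped (11 mm). Now I'll swing the caddy about its rear axle by 26° and view it.

Request:
apply_moves(deltas=[[-1,[-1.3,0.1,0],[0,0,-0.0453]],[-1,[-1.3,0.2,0],[0,0,-0.0453]],[-1,[-1.3,0.2,0],[0,0,-0.0453]],[-1,[-1.3,0.3,0],[0,0,-0.0453]],[-1,[-1.3,0.4,0],[0,0,-0.0453]],[-1,[-1.3,0.4,0],[0,0,-0.0453]],[-1,[-1.3,0.5,0],[0,0,-0.0453]],[-1,[-1.3,0.6,0],[0,0,-0.0453]],[-1,[-1.2,0.7,0],[0,0,-0.0453]],[-1,[-1.2,0.7,0],[0,0,-0.0453]],[-1,[0,0,0],[0,0,0]]])

```text
time_s: 12.92
tool_pos: [0.4948, -0.3608, 0.0682]
orientation: [0.266, 0.964, 0.0, -0.0]
wrist_force: [-1.5, 0.6, -0.2]
finger_gap: 0.115
```

```bash
python3 - <<'E'
from h import *
st()
T=cam('top');p=T['pixels'];cv2.imwrite('pics/spin2.png',p)
# nose plate top edge: bright pixels left of frame
g=p[150:260,262:330].min(2); print('bright>185',int((g>185).sum()))
f=np.array([np.sin(np.radians(30.9)),np.cos(np.radians(30.9)),0]);r=np.array([f[1],-f[0],0]);b=np.array([.4949,-.361,.074])
print('expected nose ends px',proj(T,[b+.175*f+.055*r,b+.175*f-.055*r]).round(1))
E
```

```text
t 12.93 p [ 494.8 -360.8   68.2] yaw 59.15 F [-1.46  0.57 -0.2 ] M [0.14 0.17 0.02] gap 0.115 q [-0.69  0.55  1.45  0.    1.13 -1.72]
bright>185 9
expected nose ends px [[299.9 169.1]
 [276.6 208.3]]
```

View pics/spin2.png

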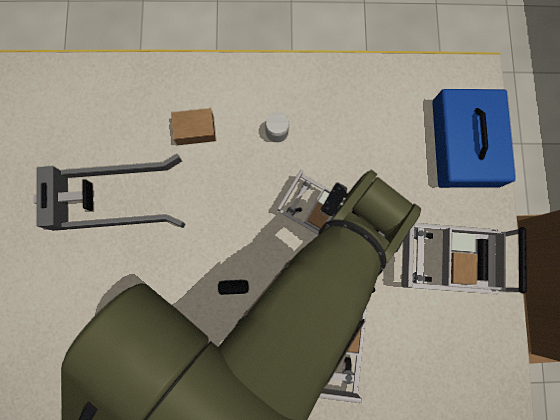

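Top view: the caddy followed the swing. Its nose edge now runs from (300,171) to (277,211), as expected. Next is a straight roll of 127 mm.

Request:
apply_moves(deltas=[[-1,[3,5,0],[0,0,0]],[-1,[5,8.3,0],[0,0,0]],[-1,[5.5,9.2,0],[0,0,0]],[-1,[5.5,9.2,0],[0,0,0]],[-1,[5.5,9.2,0],[0,0,0]],[-1,[5.5,9.2,0],[0,0,0]],[-1,[5.5,9.2,0],[0,0,0]],[-1,[5.5,9.2,0],[0,0,0]],[-1,[5.5,9.2,0],[0,0,0]],[-1,[5.5,9.2,0],[0,0,0]],[-1,[5.5,9.1,0],[0,0,0]],[-1,[5,8.3,0],[0,0,0]],[-1,[3.1,4.9,0],[0,0,0]],[-1,[0,0,0],[0,0,0]]])

```text
time_s: 14.72
tool_pos: [0.5608, -0.2513, 0.0682]
orientation: [0.266, 0.964, 0.0, 0.0]
wrist_force: [-2.3, 1.4, 0.9]
finger_gap: 0.117
```

```bash
python3 - <<'E'
from h import *
o=st();T=cam('top');p=T['pixels']
cv2.imwrite('pics/roll1.png',cv2.resize(p[110:230,150:350],None,fx=4,fy=4,interpolation=cv2.INTER_CUBIC))
h=lambda a:np.array([np.sin(a),np.cos(a)])
bar=np.array(o['tool_pos'])[:2]; psi=np.radians(30.9); d0=np.radians(-4.12)
A=bar+.03*h(psi); M=np.array([.5897,.0845]);d=h(d0);n=np.array([d[1],-d[0]])
lat=(M-A)@n; R=lat/(1-np.cos(psi-d0)); print('lat',lat,'R',R)
C=A-R*np.array([np.cos(psi),-np.sin(psi)])
ang=np.linspace(psi,d0,15); P=[C+R*np.array([np.cos(a),-np.sin(a)])-.03*h(a) for a in ang]
print(np.round(np.diff(P,axis=0)*1e3,1).tolist(),'dyaw',round((psi-d0)/14,4)); print('end',P[-1], 'nose to mouth',(M-P[-1])@d-.175)
f=np.r_[h(psi),0];r=np.array([f[1],-f[0],0]);b=np.r_[bar,.074]
print('expected nose ends px',proj(T,[b+.175*f+.055*r,b+.175*f-.055*r]).round(1))
E
```

```text
t 14.72 p [ 560.8 -251.3   68.2] yaw 59.16 F [-2.3   1.35  0.95] M [0.41 0.38 0.01] gap 0.117 q [-0.48  0.56  1.45  0.    1.14 -1.51]
lat 0.035743718202945314 R 0.19742650822606925
[[5.4, 6.8], [5.1, 7.1], [4.8, 7.3], [4.5, 7.5], [4.1, 7.7], [3.8, 7.8], [3.4, 8.0], [3.1, 8.2], [2.7, 8.3], [2.4, 8.4], [2.0, 8.5], [1.6, 8.6], [1.3, 8.6], [0.9, 8.7]] dyaw 0.0437
end [ 0.60586598 -0.13992854] nose to mouth 0.05001001972797406
expected nose ends px [[253.8 142.6]
 [229.9 181.1]]
```

View pics/roll1.png

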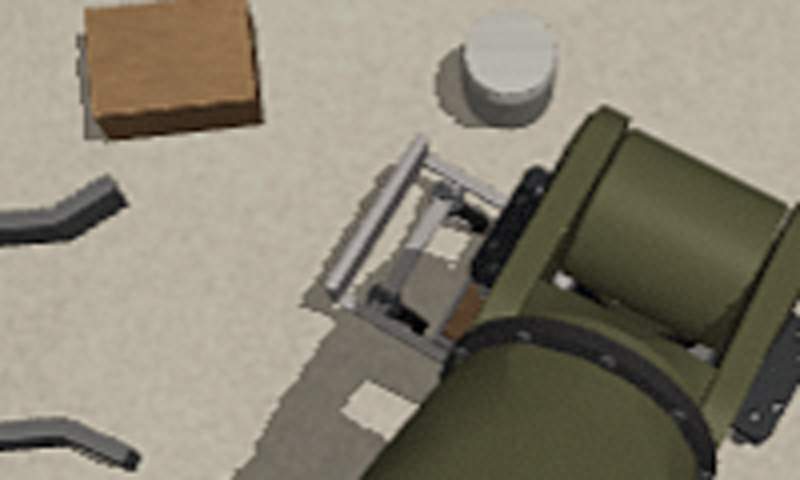

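Both castors now trail straight, at crop (465,205) and (400,310). The nose plate runs from (255,145) to (234,182), clear of the tin. Now the arc onto the dock line.

Request:
apply_moves(deltas=[[-1,[5.4,6.8,0],[0,0,0.0437]],[-1,[5.1,7.1,0],[0,0,0.0437]],[-1,[4.8,7.3,0],[0,0,0.0437]],[-1,[4.5,7.5,0],[0,0,0.0437]],[-1,[4.1,7.7,0],[0,0,0.0437]],[-1,[3.8,7.8,0],[0,0,0.0437]],[-1,[3.4,8.0,0],[0,0,0.0437]],[-1,[3.1,8.2,0],[0,0,0.0437]],[-1,[2.7,8.3,0],[0,0,0.0437]],[-1,[2.4,8.4,0],[0,0,0.0437]],[-1,[2.0,8.5,0],[0,0,0.0437]],[-1,[1.6,8.6,0],[0,0,0.0437]],[-1,[1.3,8.6,0],[0,0,0.0437]],[-1,[0.9,8.7,0],[0,0,0.0437]],[-1,[0,0,0],[0,0,0]],[-1,[0,0,0],[0,0,0]]])

```text
time_s: 16.77
tool_pos: [0.6056, -0.1402, 0.0682]
orientation: [-0.036, 0.999, 0.0, 0.0]
wrist_force: [1.9, 1.2, 0.9]
finger_gap: 0.117
```

```bash
python3 - <<'E'
from h import *
o=st();T=cam('top');p=T['pixels']
cv2.imwrite('pics/arc.png',cv2.resize(p[130:250,140:300],None,fx=5,fy=5,interpolation=cv2.INTER_CUBIC))
h=lambda a:np.array([np.sin(a),np.cos(a)])
bar=np.array(o['tool_pos'])[:2]; psi=np.radians(-4.12); M=np.array([.5897,.0845]);d=h(psi);n=np.array([d[1],-d[0]])
print('lateral of bar from line',(bar-M)@n*1e3,'along',(bar-M)@d*1e3)
f=np.r_[d,0];r=np.r_[n,0];b=np.r_[bar,.074]
print('expected nose ends px',proj(T,[b+.175*f+.055*r,b+.175*f-.055*r]).round(1))
E
```

```text
t 16.77 p [ 605.6 -140.2   68.2] yaw 94.16 F [1.93 1.2  0.87] M [ 0.18 -0.34 -0.11] gap 0.117 q [-0.29  0.57  1.42  0.    1.14 -1.93]
lateral of bar from line -0.25294560498522684 along -225.31134785605
expected nose ends px [[183.2 163. ]
 [185.4 208.6]]
```

View pics/arc.png

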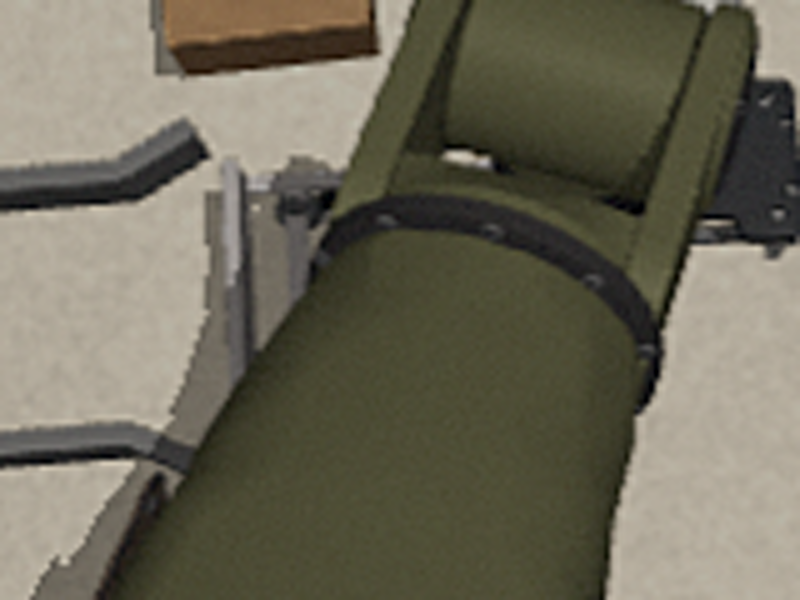

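The nose lines up with the dock: its front edge runs from (184.4,163) downwards, where I predicted (183.2,163). I'll check its lateral place numerically before entering.

```bash
python3 - <<'E'
from h import *
T=cam('top');S=cam('side');g=T['pixels'].max(2).astype(int);m=T['pixels'].astype(int)
print(m[157:170,183:191].mean(2).round().astype(int))
for v in (168,180,190,198): print(v,m[v,178:194].mean(1).round().astype(int))
cv2.imwrite('pics/s_arc.png',S['pixels'])
E
```

```text
[[166 170 172 172 171 170 170 171]
 [170 168 171 170 170 170 168 170]
 [175 170 170 170 172 170 165 169]
 [178 176 176 176 172 170 168 169]
 [178 167 151 156 161 172 169 168]
 [170 154 146 148 158 177 173 169]
 [156 130 145 148 142 161 181 173]
 [162 143 148 148 127 104 163 179]
 [162 148 148 153 128  61 125 169]
 [161 139 148 156 136  52 102 148]
 [165 138 147 157 139  51 104 157]
 [112 111 147 159 141  56  76  95]
 [ 86 104 150 156 134  58  72  82]]
168 [169 169 159 117 120 112 111 147 159 141  56  76  95 104 106 100]
180 [172 175 178 161  96  97 105 134 159 147  83  44  81 111 106 102]
190 [173 172 154  94 108 107  96  81  89  85  70  47  65  92 107 106]
198 [158 110 103 107 106 103 108 100  91  90  77  46  51  92 104  64]
```

```bash
python3 - <<'E'
from h import *
T=cam('top');o=robot.get_obs();bar=np.array(o['tool_pos'])[:2]
d=np.array([-.0718,.9974]);n=np.array([.9974,.0718]);M=np.array([.5897,.0845])
p=onz(T,[[185.3,160.6],[184.7,168],[185.0,180]],.074)[:,:2]
print(p.round(4),'lat',((p-M)@n*1e3).round(1),'along',((p-M)@d*1e3).round(1))
# initial measurement check of nose right end in pic top0, same criterion
im=cv2.imread('pics/top0.png').mean(2).round().astype(int); print(im[186:200,279:290]); print(im[232:244,276:286])
E
```

```text
[[0.6538 0.0334]
 [0.6357 0.0344]
 [0.6066 0.033 ]] lat [60.3 42.3 13.2] along [-55.5 -53.3 -52.6]
[[139 142 145 146 148 150 149 146 145 142 142]
 [141 141 143 143 145 149 149 145 146 143 143]
 [141 142 140 139 141 145 145 143 143 143 144]
 [141 143 140 142 145 142 144 145 142 142 142]
 [144 143 144 146 147 147 148 149 145 142 144]
 [148 147 147 133 118 126 124 138 144 145 147]
 [146 146 146 125 115 134 127 132 143 145 148]
 [142 145 147 123 111 137 124 127 148 147 145]
 [142 142 135 116 119 138 135 129 136 139 138]
 [149 154 144 120 127 139 127 122 134 131 134]
 [ 93  95  86  97 126 138 127 134 153 152 147]
 [ 78  81  67  96 127 144 115  61  71  73  76]
 [ 81  80  62  94 131 147 121  72  76  80  85]
 [ 82 128 112  95 135 142 115  78  84  88  88]]
[[ 79 135 143 117 131 152 125  78  83  87]
 [ 77 133 126 105 134 150 116  69  86  91]
 [ 82 131 127 109 139 152 121  77  86  91]
 [ 83 137 123 109 145 152 125  75  69  74]
 [ 85  98  78 110 149 154 143 134 136 137]
 [ 86  86  64  54  64  75 123 145 141 140]
 [ 78  80  71  48  54  77 108 124 144 155]
 [145 149 116  73  78  76  78  72  76  77]
 [146 153 147 139 143 144 145 146 144 140]
 [150 148 149 148 149 150 149 149 150 147]
 [146 149 148 148 147 148 147 146 147 149]
 [146 148 150 148 150 148 149 148 147 145]]
```

The nose is about 5 mm right of centre and heading about 1.7° right. I'll turn it left slightly while rolling a few mm, then re-measure.

Request:
apply_moves(deltas=[[-1,[0,3,0],[0,0,0.009]],[-1,[0,3,0],[0,0,0.009]],[-1,[0,3,0],[0,0,0.009]],[-1,[0,3,0],[0,0,0.008]],[-1,[0,0,0],[0,0,0]]])

```text
time_s: 17.6
tool_pos: [0.6055, -0.1279, 0.0682]
orientation: [-0.054, 0.999, 0.0, -0.0]
wrist_force: [1.3, 0.3, 0.2]
finger_gap: 0.115
```

```bash
python3 - <<'E'
from h import *
o=st();T=cam('top');m=T['pixels'].astype(int).mean(2).round().astype(int)
d=np.array([-.0718,.9974]);n=np.array([.9974,.0718]);M=np.array([.5897,.0845]);bar=np.array(o['tool_pos'])[:2]
print('bar lat,along',(bar-M)@n*1e3,(bar-M)@d*1e3)
print(m[155:168,176:188]); 
for v in range(168,206,4): print(v,m[v,174:188])
E
```

```text
t 17.6 p [ 605.5 -127.9   68.2] yaw 96.22 F [1.3  0.3  0.19] M [ 0.17 -0.14 -0.03] gap 0.115 q [-0.27  0.57  1.43  0.    1.14 -1.95]
bar lat,along 0.5608437499451892 -212.95259437102013
[[ 89  95 106 142 172 169 169 168 173 174 174 172]
 [100 101  85 121 178 171 165 164 172 174 174 173]
 [109  91  52  85 156 176 169 165 168 172 170 171]
 [ 76  53  36  40  95 153 178 170 167 170 168 172]
 [ 47  41  42  35  40 130 183 172 170 170 171 172]
 [ 39  45  44  38  30  90 156 177 172 172 171 170]
 [ 45  39  43  32  23  60 138 177 174 174 171 169]
 [ 44  36  32  62 135 172 169 173 172 171 168 167]
 [ 35  30  55 131 174 178 171 168 169 168 167 171]
 [ 59 135 171 170 174 174 168 170 170 171 170 173]
 [151 171 163 160 150 155 172 169 169 171 171 173]
 [177 166 135 150 145 133 149 172 173 173 173 178]
 [174 155 125 148 148 127 101 155 175 169 157 148]]
168 [171 171 171 162 143 150 152 129  58 122 166 158 150 131]
172 [157  89  99 101 123 152 154 137  57  70  81  99  99 101]
176 [160  95 102 105 104 128 157 143  84  67  82 103 105 104]
180 [171 157  92 106  96 110 154 156 131  54  58  92 106 101]
184 [173 157  94 104 101 116 148 161 144  35  56  89 113 107]
188 [171 178 162 101 107 114 114  83  82  60  43  74 100 108]
192 [173 175 156 102 110  99  84  88  89  72  50  59  93 109]
196 [163 108 100 104 105 101  95  87  90  78  45  56  91 107]
200 [112 106 108 106 106 105 100  88  94  87  55  47  39  39]
204 [104 105 105 103 108 108 101  89  86  46  32  40  42  43]
```

```bash
python3 - <<'E'
from h import *
T=cam('top')
d=np.array([-.0718,.9974]);n=np.array([.9974,.0718]);M=np.array([.5897,.0845])
m=T['pixels'].astype(float).mean(2)
# ridge centroid and front/back edge subpixel
p=onz(T,[[179.5,164.6],[179.4,168],[180.6,180],[180.95,184]],.074)[:,:2]
print('lat',((p-M)@n*1e3).round(1),'along',((p-M)@d*1e3).round(1))
# dark back edge of plate (138->58) subpixel crossing 100
for v in range(168,187,2):
    r=m[v,178:188]; i=[k for k in range(2,9) if r[k]>=100>r[k+1]]
    if i: k=i[0]; print(v,round(178+k+(r[k]-100)/(r[k]-r[k+1]),2),end='; ')
# yardstick: lane edges again same frame
E
```

```text
lat [51.6 43.3 13.9  4.2] along [-41.4 -40.8 -42.3 -42.6]
168 181.44; 170 181.43; 172 181.47; 174 181.68; 176 181.99; 178 182.44; 180 182.47; 182 182.37; 184 182.42; 186 181.61;
```

Request:
apply_moves(deltas=[[-1,[-0.3,3,0],[0,0,-0.006]],[-1,[-0.4,3,0],[0,0,-0.006]],[-1,[-0.3,3,0],[0,0,-0.006]],[-1,[-0.3,3,0],[0,0,-0.004]],[-1,[-0.2,3,0],[0,0,0]],[-1,[0,0,0],[0,0,0]]])

```text
time_s: 18.45
tool_pos: [0.604, -0.1129, 0.0682]
orientation: [-0.043, 0.999, 0.0, -0.0]
wrist_force: [-1.6, -0.3, 0.8]
finger_gap: 0.116
```

```bash
python3 - <<'E'
from h import *
o=st();T=cam('top');m=T['pixels'].astype(int).mean(2).round().astype(int)
d=np.array([-.0718,.9974]);n=np.array([.9974,.0718]);M=np.array([.5897,.0845]);bar=np.array(o['tool_pos'])[:2]
print('bar lat,along',(bar-M)@n*1e3,(bar-M)@d*1e3)
print(m[158:172,168:184])
for v in range(174,196,3): print(v,m[v,168:184])
E
```

```text
t 18.45 p [ 604.  -112.9   68.2] yaw 94.95 F [-1.63 -0.31  0.81] M [0.17 0.25 0.06] gap 0.116 q [-0.24  0.56  1.45  0.    1.14 -1.9 ]
bar lat,along 0.10317032621006572 -197.89811473948825
[[141  92  87  94  99 101 106  97  76  50  36  40  98 153 175 168]
 [101  95  94  97 102 105  89  56  45  39  39  33  40 131 184 173]
 [ 95  96 100 105  95  66  53  38  40  43  48  35  26  87 155 176]
 [ 99 104 101  84  53  42  43  41  46  40  38  34  20  60 137 175]
 [103  90  56  48  40  42  43  41  43  38  32  61 135 169 170 173]
 [ 70  49  39  42  40  46  43  44  30  24  55 130 175 178 172 171]
 [ 40  40  43  37  35  24  15  24  61 135 169 166 170 172 170 155]
 [ 41  41  41  56 110 150 142 120 153 175 174 171 170 172 173 153]
 [ 43  39  41  60 124 158 148 117 155 178 174 174 175 173 177 158]
 [ 41  34  31  62 125 153 146  99 102 155 166 145 156 154 138 108]
 [ 34  34  65 112 138 154 151 113  60 120 164 152 151 136  88  82]
 [ 54 132 174 159 134 149 151 125  55  97 145 153 151 138  80  87]
 [170 175 180 166 131 150 153 131  60  99 154 171 167 143  74  75]
 [176 161 116 114 118 152 152 133  59  70  90 107 106  97  81  92]]
174 [172 161  94  91  97 148 153 138  54  71  86 109 106 110 104  75]
177 [162  95 103 101 121 155 153 139  61  68  82 103 109 107 106  90]
180 [169 155  91 101 107 130 157 143  71  64  64  96 109 105 103 104]
183 [172 157  95 103 102 121 157 153 122  42  61  92 105 101 106 108]
186 [175 163  94  99  95 118 160 141  68  46  51  83 108 105 105 105]
189 [168 177 165  95  90 108 137  82  73  46  51  80 109 103 105 104]
192 [169 171 158  96 105 102  92  88  81  48  52  69 100 109 110 107]
195 [171 175 161  93 108 105  88  92  84  56  50  66  97 101  65  37]
```

Request:
apply_moves(deltas=[[-1,[-0.3,3,0],[0,0,-0.004]],[-1,[-0.3,3,0],[0,0,-0.004]],[-1,[-0.2,3,0],[0,0,-0.002]],[-1,[-0.2,3,0],[0,0,0]],[-1,[-0.2,3,0],[0,0,0]],[-1,[-0.2,3,0],[0,0,0]],[-1,[-0.2,3,0],[0,0,0]],[-1,[0,0,0],[0,0,0]]])

```text
time_s: 19.5
tool_pos: [0.6024, -0.0919, 0.0682]
orientation: [-0.038, 0.999, 0.0, -0.0]
wrist_force: [-4.0, 0.7, 1.0]
finger_gap: 0.118
```

```bash
python3 - <<'E'
from h import *
o=st();T=cam('top');m=T['pixels'].astype(int).mean(2).round().astype(int)
d=np.array([-.0718,.9974]);n=np.array([.9974,.0718]);M=np.array([.5897,.0845]);bar=np.array(o['tool_pos'])[:2]
print('bar lat,along',(bar-M)@n*1e3,(bar-M)@d*1e3)
print('u 158..176');print(m[158:174,158:176])
for v in range(176,194,3): print(v,m[v,158:176])
f=np.r_[d,0];r=np.r_[n,0]
N=np.r_[M,.074]+f*((bar-M)@d+.172)
print('centred nose right/left end px (back edge 4mm)',proj(T,[N+.055*r,N-.055*r,N+.045*r]).round(1))
E
```

```text
t 19.5 p [602.4 -91.9  68.2] yaw 94.37 F [-4.03  0.73  1.05] M [0.03 0.73 0.15] gap 0.118 q [-0.21  0.55  1.46  0.    1.13 -1.86]
bar lat,along 0.01676411807899632 -176.85289566452013
u 158..176
[[166 167 166 169 171 170 170 168 164 150 142  92  85  92  98  99 103  99]
 [166 166 166 170 168 173 175 168 132 107 104  89  97  99 103 101  90  57]
 [169 174 171 172 171 165 132 113  96  88  91  97 102 106  92  66  54  40]
 [173 170 147 157 152 131  95  89  90  94  98 102 102  78  51  43  39  40]
 [119 117 101 112 110 105  93  96  99 101 105  91  54  53  37  39  49  43]
 [ 88  89  90  90  92  95  96 101 104  93  69  51  37  40  41  45  41  36]
 [ 93  95  96  96  96  95 102  99  84  52  44  36  43  39  44  45  36  29]
 [104 103 103 103  99  89  64  70  46  34  41  42  48  42  39  36  71 106]
 [ 76  75  62  54  62 104 147 143  99  39  39  38  39  36  25  59 105 111]
 [ 46  41  37  29  38 102 159 154 112  62  34  36  33  61 131 173 160 104]
 [ 33  39  29  32  41 101 157 150 124  64  51  50  73 109 160 155 117 112]
 [ 36  34  33  29  30  94 155 152 130  61  82 123 150 148 157 141  83  93]
 [ 17
[... 156 characters left out ...]
73 124 120 116 149 151 140  55  71  87  92  95  92  99 103  87]
 [167 174 169  91  86  96 149 153 146  54  71  77  92 106 110 108 101  60]]
176 [167 167 159  92  99 106 142 152 142  55  64 105 138 102 104 108  95  25]
179 [166 166 158  93  95 107 132 152 148  76  71  74  88 104 104 104 105 106]
182 [162 166 172 166  95 100 116 153 149 105  65  52  79 108 104 107 105 107]
185 [173 167 169 160  89  90 108 154 151 135  43  45  69 109 103 103 107  99]
188 [163 161 166 160  94  88 103 154 146  89  40  47  66 100 106 106 103  75]
191 [164 165 170 162  95  98 117 142  96  75  43  50  62  93 107 104  99  56]
centred nose right/left end px (back edge 4mm) [[164.  164.3]
 [165.9 210. ]
 [164.2 168.4]]
```

Request:
apply_moves(deltas=[[-1,[-0.4,2,0],[0,0,-0.006]],[-1,[-0.4,2,0],[0,0,-0.006]],[-1,[-0.3,2,0],[0,0,-0.006]],[-1,[-0.2,2,0],[0,0,-0.004]],[-1,[-0.2,2,0],[0,0,0]],[-1,[0,0,0],[0,0,0]]])

```text
time_s: 20.3
tool_pos: [0.6011, -0.082, 0.0682]
orientation: [-0.027, 1.0, 0.0, 0.0]
wrist_force: [-2.1, 1.3, 0.9]
finger_gap: 0.117
```

```bash
cat >> h.py <<'E'
def chk(u0,u1,v0=158,v1=172):
    o=st();T=cam('top');m=T['pixels'].astype(int).mean(2).round().astype(int)
    d=np.array([-.0718,.9974]);n=np.array([.9974,.0718]);M=np.array([.5897,.0845]);bar=np.array(o['tool_pos'])[:2]
    print('bar lat,along',((bar-M)@n*1e3).round(1),((bar-M)@d*1e3).round(1))
    print('u',u0,'v',v0);print(m[v0:v1,u0:u1])
    for v in range(v1+2,v1+20,4): print(v,m[v,u0:u1])
    f=np.r_[d,0];r=np.r_[n,0];N=np.r_[M,.074]+f*((bar-M)@d+.172)
    print('centred nose R,L px',proj(T,[N+.055*r,N-.055*r]).round(1).tolist())
E
python3 -c "
from h import *
chk(153,172)"
```

```text
t 20.3 p [601.1 -82.   68.2] yaw 93.11 F [-2.13  1.31  0.9 ] M [0.11 0.44 0.16] gap 0.117 q [-0.2   0.54  1.47  0.    1.13 -1.82]
bar lat,along -0.6 -166.9
u 153 v 158
[[169 169 163 161 164 166 166 167 169 168 170 169 168 165 150 141  92  85
   94]
 [166 171 166 166 165 166 167 166 167 169 171 174 166 129 105 103  92  94
   97]
 [172 172 171 169 166 169 170 171 172 169 167 129 114  95  89  92  97 102
  105]
 [178 176 173 171 171 172 169 149 156 153 133  96  85  92  96  98 102 101
   82]
 [134 130 129 131 118 118 117 101 107 110 104  93  95  97 101 103  88  54
   54]
 [ 91  89  90  95  85  84  84  88  87  90  94  96 100 104  94  68  55  36
   41]
 [ 91  91  93  95  95  97  95  96  95  95  97 104 100  88  51  43  38  44
   39]
 [ 99  97 102  99 103 101 109 146 145 129  78  71  59  47  36  40  40  41
   41]
 [ 99  94  93  88  78  71  95 156 155 140  63  45  30  37  34  35  30  36
   37]
 [ 55  56  55  46  43  34  84 155 152 138  61  57  42  76  76  99 126  64
   87]
 [ 35  33  31  30  30  30  85 156 151 139  63  75 109 153 148 151 145  81
   91]
 [ 37  28  32  33  38  27  89 157 151 139  53  73 118 159 156 156 147  83
   91]
 [ 25  25  22  24  26  18  77 155 152 145  53  70  96 137 125 109  95  59
   60]
 [ 91 105 137 128  79  90  92 152 151 149  53  68  76  92  94  86  87  95
   94]]
174 [166 169 168 163  91  96 111 145 151 141  55  69  85 149 166 102 101  94
  44]
178 [166 166 166 170 168  94 114 153 151 143  61  70  75  90 105 103 102 106
 103]
182 [169 170 167 167 159  87  99 125 152 148  88  64  54  80 109 104 100 105
 106]
186 [162 162 168 173 167  94 100 116 153 152 103  45  48  73 109 108 107  98
  56]
190 [162 165 168 168 162  89  97 116 162 149  64  51  49  63 100 106  98  29
  23]
centred nose R,L px [[159.8, 164.6], [161.6, 210.3]]
```

Request:
apply_moves(deltas=[[-1,[-0.3,4,0],[0,0,0.002]],[-1,[-0.3,4,0],[0,0,0.002]],[-1,[-0.3,4,0],[0,0,0.002]],[-1,[-0.3,4,0],[0,0,0.002]],[-1,[-0.3,4,0],[0,0,0]],[-1,[-0.3,4,0],[0,0,0]],[-1,[-0.2,4,0],[0,0,0]],[-1,[-0.3,4,0],[0,0,0]],[-1,[0,0,0],[0,0,0]]])

```text
time_s: 21.48
tool_pos: [0.5987, -0.0498, 0.0682]
orientation: [-0.031, 1.0, 0.0, -0.0]
wrist_force: [-1.2, 0.6, 0.7]
finger_gap: 0.117
```

```bash
python3 -c "
from h import *
chk(139,158,160,174)"
```

```text
t 21.48 p [598.7 -49.8  68.2] yaw 93.57 F [-1.18  0.56  0.72] M [0.1  0.24 0.1 ] gap 0.117 q [-0.14  0.53  1.49  0.    1.12 -1.78]
bar lat,along -0.7 -134.6
u 139 v 160
[[170 171 169 167 166 165 166 169 167 167 166 168 167 171 171 169 170 170
  167]
 [168 167 165 167 166 166 165 170 171 170 173 175 176 177 178 175 171 171
  170]
 [175 171 169 170 173 174 171 142 157 153 130 144 143 140 131 129 129 132
  116]
 [145 135 131 130 136 121 117 101 108 108  89  98  97  93  91  91  91  93
   83]
 [ 98  93  90  92  96  85  84  85  84  85  88  90  89  90  89  91  94  90
   96]
 [ 90  90  91  93  91  93  93 112 148 148  74  98  98  96  99  96  97  99
  103]
 [ 97  97  96  99 101  97 103 138 152 150  55  86  98  99  95  94  89  83
   73]
 [ 99  97  95  91  84  74  81 148 149 148  53  69  56  46  39  42  38  35
   29]
 [ 59  59  58  51  48  39  53 142 148 149  55  67  62  77 122 150 150 146
   77]
 [ 32  32  35  35  34  27  59 158 148 149  61  66  77 116 152 157 158 150
   83]
 [ 34  33  40  32  34  28  59 160 147 150  63  66  81 127 162 159 159 151
   68]
 [ 23  24  21  23  20  17  55 159 148 149  64  67  70  95 102  92 106 100
   62]
 [ 94  96  99 136 132  65  98 156 146 149  72  68  68  73  88  88  96  92
   62]
 [166 166 162 169 170 162  99 131 146 150  79  70  69  75  96 103 103  99
   73]]
176 [161 161 163 168 171 170  90 117 150 153  69  66  69  89 156 126  95  64
  75]
180 [164 165 167 164 162 163  92 116 149 151 104  62  69  84 131  96  75  76
  78]
184 [167 166 167 166 163 165  84 105 149 152 123  64  67  54  84 108  57  18
  22]
188 [163 160 162 167 171 169  87  88 156 151 140  62  49  50  42  25  33  26
  28]
192 [165 162 165 169 165 165  87 100 154 154 148  37  54  46  29  40  42  44
  46]
centred nose R,L px [[146.1, 165.7], [147.7, 211.4]]
```

Request:
apply_moves(deltas=[[-1,[-0.2,4,0],[0,0,0.003]],[-1,[-0.2,4,0],[0,0,0.003]],[-1,[-0.2,4,0],[0,0,0.003]],[-1,[-0.2,4,0],[0,0,0.002]],[-1,[-0.2,4,0],[0,0,0]],[-1,[-0.2,4,0],[0,0,0]],[-1,[-0.3,4,0],[0,0,0]],[-1,[-0.3,4,0],[0,0,0]],[-1,[0,0,0],[0,0,0]]])

```text
time_s: 22.65
tool_pos: [0.5969, -0.0178, 0.0682]
orientation: [-0.037, 0.999, 0.0, -0.0]
wrist_force: [-3.3, 0.3, 0.3]
finger_gap: 0.118
```

```bash
python3 -c "
from h import *
chk(126,140,161,175)"
```

```text
t 22.65 p [596.9 -17.8  68.2] yaw 94.2 F [-3.28  0.32  0.29] M [0.12 0.47 0.04] gap 0.118 q [-0.09  0.52  1.5   0.    1.12 -1.74]
bar lat,along -0.2 -102.6
u 126 v 161
[[164 165 164 165 167 169 162 164 165 165 166 170 170 167]
 [167 168 165 166 169 168 165 169 169 169 170 171 176 173]
 [173 174 172 170 175 175 178 145 156 158 128 136 142 145]
 [134 134 131 138 120 122 126 101 108 114  91  95  97  99]
 [ 91  89  91  92  82  82  86  85  85  87  90  87  91  91]
 [ 89  91  94  93  91  88  88  93  96  79  94  93  94  95]
 [ 97  96  97  97  96  95 148 138 144  67  81  96 101  98]
 [ 97  94  91  87  78  66 132 148 157  76  70  62  54  51]
 [ 56  55  55  52  43  32 113 147 155  82  65  61  54  71]
 [ 34  35  30  31  35  24 112 150 156  82  67  72  75 154]
 [ 34  35  30  31  31  26 111 149 156  88  64  70  75 136]
 [ 22  25  23  22  13  13  98 148 156  95  65  71  74 106]
 [ 94  95  91 133 133 174 117 146 157  78  67  71  72  68]
 [162 167 164 170 171 184 116 145 154  72  64  74  71  95]]
177 [169 171 163 160 165 176  92 145 152  98  63  71  61  75]
181 [161 162 164 168 167 171  84 148 149 137  60  55  72  77]
185 [158 157 161 164 168 173  75 149 148 143  60  58  75  31]
189 [164 165 163 164 171 176  78 149 148 156  56  14  25  35]
193 [158 161 161 158 161 168  77 145 151 130  53  59  39  35]
centred nose R,L px [[132.5, 166.7], [133.9, 212.4]]
```

Request:
apply_moves(deltas=[[-1,[-0.5,4,0],[0,0,0]],[-1,[-0.5,4,0],[0,0,0]],[-1,[-0.3,4,0],[0,0,0]],[-1,[-0.3,4,0],[0,0,0]],[-1,[-0.3,4,0],[0,0,0]],[-1,[-0.3,4,0],[0,0,0]],[-1,[-0.3,4,0],[0,0,0]],[-1,[-0.3,4,0],[0,0,0]],[-1,[-0.3,4,0],[0,0,0]],[-1,[0,0,0],[0,0,0]]])

```text
time_s: 23.95
tool_pos: [0.5938, 0.0182, 0.0683]
orientation: [-0.037, 0.999, 0.0, 0.0]
wrist_force: [3.7, -0.4, -0.5]
finger_gap: 0.117
```

```bash
python3 -c "
from h import *
chk(110,126,162,176)"
```

```text
t 23.95 p [593.8  18.2  68.3] yaw 94.2 F [ 3.65 -0.41 -0.53] M [ 0.21 -0.38 -0.03] gap 0.117 q [-0.03  0.52  1.51  0.    1.11 -1.68]
bar lat,along -0.6 -66.5
u 110 v 162
[[165 165 162 163 160 165 166 167 168 170 170 178 106  65  68  67]
 [164 165 165 165 165 164 167 169 171 173 173 180  88  57  67  65]
 [168 170 169 172 170 168 169 175 177 151 156 144  68  62  67  70]
 [139 143 144 137 130 130 137 126 127 104 111  85  62  64  67  68]
 [ 94  98  95  94  90  88  93  82  80  84  90  62  60  68  70  68]
 [ 87  87  87  89  90  89  87  89  90  92  97  67  67  69  66  64]
 [ 92  95  93  91  96  94  90 132 136 137  82  64  68  65  67  64]
 [ 95 100  95  96  92  87  80 144 147 149  63  63  65  71  67  67]
 [ 57  66  57  57  58  53  46 144 146 148  56  65  67  68  64  67]
 [ 27  33  34  31  31  30  31 144 148 150  69  62  68  69  67  66]
 [ 36  32  39  30  35  27  30 146 148 128  70  65  65  68  70  65]
 [ 28  26  29  21  22  21  28 143 151  90  60  63  67  66  67  66]
 [ 50  81  91  88  87 124  85 143 153  83  61  66  67  67  66  65]
 [159 161 158 157 159 170 128 143 151  82  65  65  69  65  68  68]]
178 [162 163 163 162 160 159 157 143  93  64  65  70  69  69  71  71]
182 [163 165 166 162 160 159 167 121  75  69  72  71  73  76  76  60]
186 [156 154 158 163 159 162 173 104  71  76  66  34  27  23  32  46]
190 [160 159 158 156 159 163 174 101  30  22  24  29  29  27  33  31]
194 [160 161 161 157 159 166 157  56  16  27  28  38  43  44  48  56]
centred nose R,L px [[117.2, 167.8], [118.3, 213.6]]
```

Request:
apply_moves(deltas=[[-1,[0,4,0],[0,0,0]],[-1,[-0.2,4,0],[0,0,0]],[-1,[-0.2,4,0],[0,0,0]],[-1,[-0.3,4,0],[0,0,0]],[-1,[-0.3,4,0],[0,0,0]],[-1,[-0.3,4,0],[0,0,0]],[-1,[-0.3,4,0],[0,0,0]],[-1,[-0.3,4,0],[0,0,0]],[-1,[-0.3,4,0],[0,0,0]],[-1,[-0.3,4,0],[0,0,0]],[-1,[0,0,0],[0,0,0]]])

```text
time_s: 25.38
tool_pos: [0.5913, 0.0582, 0.0682]
orientation: [-0.037, 0.999, 0.0, -0.0]
wrist_force: [-0.5, 0.7, -0.4]
finger_gap: 0.118
```

```bash
python3 -c "
from h import *
chk(90,112,163,171)"
```

```text
t 25.38 p [591.3  58.2  68.2] yaw 94.2 F [-0.53  0.72 -0.42] M [0.16 0.12 0.  ] gap 0.118 q [ 0.04  0.52  1.51  0.    1.11 -1.61]
bar lat,along -0.3 -26.4
u 90 v 163
[[162 162 158 152 155 158 157 162 168 133  68  64  63  66  65  62  69  67
   40  29  34  38]
 [163 159 157 157 158 161 157 160 168 128  59  61  67  61  68  66  66  66
   39  33  35  33]
 [159 160 160 163 165 163 162 165 161 110  61  64  65  67  66  65  69  58
   34  37  32  36]
 [161 163 154 142 150 140 135 142 122  81  60  63  65  64  65  63  70  49
   33  33  29  31]
 [131 123 113 100 104  99  91  99  80  62  66  64  66  63  65  68  68  50
   30  34  34  33]
 [ 88  81  80  83  83  84  88  87  81  65  62  66  63  66  64  67  72  44
   26  32  36  32]
 [ 88  87  89  93  89  89  91  86  72  66  66  66  65  68  65  68  65  40
   32  34  32  32]
 [ 92  92  95  94  93  95  96  89  71  65  65  66  65  64  65  68  59  36
   30  31  34  34]]
173 [31 27 35 35 30 33 27 53 68 67 64 66 62 65 67 68 43 30 29 35 37 31]
177 [158 163 167 167 170 178 140  65  61  64  67  65  65  64  69  45  37  49
  49  50  57  57]
181 [138 168 171 164 166 137  79  64  63  68  70  68  65  73  55  48  54  49
  53  47  51  55]
185 [ 14   1  40 141 176 133  59  71  70  73  71  71  74  65  37  32  32  32
  36  34  35  33]
189 [  5   0  31 150 161 102  68  75  64  43  29  25  39  53  51  31  29  30
  32  31  33  31]
centred nose R,L px [[100.2, 169.1], [101.0, 215.0]]
```

Request:
apply_moves(deltas=[[-1,[-0.1,2,0],[0,0,0]],[-1,[-0.2,2,0],[0,0,0]],[-1,[-0.1,2,0],[0,0,0]],[-1,[-0.2,2,0],[0,0,0]],[-1,[-0.1,2,0],[0,0,0]],[-1,[-0.2,2,0],[0,0,0]],[-1,[-0.1,2,0],[0,0,0]],[-1,[-0.2,2,0],[0,0,0]]])

```text
time_s: 26.42
tool_pos: [0.5901, 0.0739, 0.0683]
orientation: [-0.036, 0.999, -0.0, 0.0]
wrist_force: [0.2, -0.0, -0.6]
finger_gap: 0.114
```

Request:
apply_moves(deltas=[[-1,[-0.1,1.5,0],[0,0,0]],[-1,[-0.1,1.5,0],[0,0,0]]])

```text
time_s: 26.68
tool_pos: [0.5899, 0.0768, 0.0682]
orientation: [-0.036, 0.999, 0.0, -0.0]
wrist_force: [-0.0, 0.1, 0.2]
finger_gap: 0.114
```

Request:
apply_moves(deltas=[[-1,[-0.1,1.5,0],[0,0,0]],[-1,[-0.1,1.5,0],[0,0,0]]])

```text
time_s: 26.92
tool_pos: [0.5897, 0.0798, 0.0683]
orientation: [-0.036, 0.999, -0.0, 0.0]
wrist_force: [-0.0, -1.0, -0.2]
finger_gap: 0.114
```

Request:
apply_moves(deltas=[[-1,[-0.1,1.5,0],[0,0,0]],[-1,[-0.1,1.5,0],[0,0,0]]])

```text
time_s: 27.18
tool_pos: [0.5895, 0.0828, 0.0682]
orientation: [-0.037, 0.999, -0.0, -0.0]
wrist_force: [-1.3, -1.6, 0.6]
finger_gap: 0.115
```

Request:
apply_moves(deltas=[[-1,[-0.1,1,0],[0,0,0]],[-1,[-0.1,1,0],[0,0,0]]])

```text
time_s: 27.42
tool_pos: [0.5893, 0.0848, 0.0682]
orientation: [-0.036, 0.999, -0.0, 0.0]
wrist_force: [0.0, -1.3, -0.3]
finger_gap: 0.119
```

Request:
apply_moves(deltas=[[-1,[0,1,0],[0,0,0]],[-1,[-0.1,1,0],[0,0,0]]])

```text
time_s: 27.68
tool_pos: [0.5892, 0.0868, 0.0682]
orientation: [-0.036, 0.999, -0.0, -0.0]
wrist_force: [-0.2, -0.6, 0.3]
finger_gap: 0.121
```

Request:
apply_moves(deltas=[[-1,[-0.1,1,0],[0,0,0]],[-1,[-0.1,1,0],[0,0,0]]])

```text
time_s: 27.92
tool_pos: [0.589, 0.0888, 0.0683]
orientation: [-0.036, 0.999, -0.0, 0.0]
wrist_force: [0.5, -1.0, -0.3]
finger_gap: 0.116
```

Request:
apply_moves(deltas=[[-1,[0,1,0],[0,0,0]],[-1,[-0.1,1,0],[0,0,0]]])

```text
time_s: 28.18
tool_pos: [0.589, 0.0904, 0.0683]
orientation: [-0.036, 0.999, -0.0, 0.0]
wrist_force: [0.0, -5.3, 0.1]
finger_gap: 0.116
```

Request:
apply_moves(deltas=[[-1,[0,0.5,0],[0,0,0]],[-1,[-0.1,0.5,0],[0,0,0]],[-1,[0,0,0],[0,0,0]]])

```text
time_s: 28.55
tool_pos: [0.5889, 0.0917, 0.0683]
orientation: [-0.036, 0.999, -0.0, 0.0]
wrist_force: [0.7, -5.0, 0.4]
finger_gap: 0.116
```

Request:
apply_moves(deltas=[[-1,[0,0.5,0],[0,0,0]],[-1,[-0.1,0.5,0],[0,0,0]],[-1,[0,0,0],[0,0,0]]])

```text
time_s: 28.92
tool_pos: [0.5888, 0.0928, 0.0683]
orientation: [-0.037, 0.999, 0.0, 0.0]
wrist_force: [1.1, -4.9, -0.2]
finger_gap: 0.119
```

Request:
apply_moves(deltas=[[-1,[0,0.5,0],[0,0,0]],[-1,[-0.1,0.5,0],[0,0,0]],[-1,[0,0,0],[0,0,0]]])

```text
time_s: 29.3
tool_pos: [0.5886, 0.0938, 0.0682]
orientation: [-0.037, 0.999, 0.0, 0.0]
wrist_force: [1.6, -3.7, 0.7]
finger_gap: 0.119
```

Request:
apply_moves(deltas=[[-1,[0,0.5,0],[0,0,0]],[-1,[-0.1,0.5,0],[0,0,0]]])

```text
time_s: 29.55
tool_pos: [0.5886, 0.0947, 0.0683]
orientation: [-0.036, 0.999, -0.0, 0.0]
wrist_force: [1.9, -4.6, 0.6]
finger_gap: 0.118
```

Request:
apply_moves(deltas=[[-1,[-0.1,0.5,0],[0,0,0]],[-1,[-0.1,0.5,0],[0,0,0]]])

```text
time_s: 29.8
tool_pos: [0.5884, 0.0958, 0.0682]
orientation: [-0.036, 0.999, 0.0, 0.0]
wrist_force: [1.8, -4.3, -0.3]
finger_gap: 0.112
```

Request:
apply_moves(deltas=[[-1,[0,0.5,0],[0,0,0]],[-1,[-0.1,0.5,0],[0,0,0]]])

```text
time_s: 30.05
tool_pos: [0.5883, 0.0968, 0.0683]
orientation: [-0.037, 0.999, -0.0, 0.0]
wrist_force: [1.9, -5.2, -0.3]
finger_gap: 0.118
```

Request:
apply_moves(deltas=[[-1,[0,0.5,0],[0,0,0]],[-1,[-0.1,0.5,0],[0,0,0]]])

```text
time_s: 30.3
tool_pos: [0.5882, 0.0978, 0.0683]
orientation: [-0.036, 0.999, 0.0, 0.0]
wrist_force: [1.2, -4.5, -0.8]
finger_gap: 0.115
```

Request:
apply_moves(deltas=[[-1,[0,0.5,0],[0,0,0]],[-1,[-0.1,0.5,0],[0,0,0]]])

```text
time_s: 30.55
tool_pos: [0.5881, 0.0988, 0.0683]
orientation: [-0.037, 0.999, -0.0, 0.0]
wrist_force: [2.9, -4.7, 1.2]
finger_gap: 0.12
```

Request:
apply_moves(deltas=[[-1,[-0.1,0.5,0],[0,0,0]],[-1,[-0.1,0.5,0],[0,0,0]]])

```text
time_s: 30.8
tool_pos: [0.5879, 0.0998, 0.0683]
orientation: [-0.036, 0.999, 0.0, 0.0]
wrist_force: [2.7, -4.1, 1.1]
finger_gap: 0.117
```

Request:
apply_moves(deltas=[[-1,[0,0.5,0],[0,0,0]],[-1,[0,0.5,0],[0,0,0]]])

```text
time_s: 31.05
tool_pos: [0.5879, 0.1008, 0.0683]
orientation: [-0.036, 0.999, -0.0, 0.0]
wrist_force: [3.3, -4.3, 1.3]
finger_gap: 0.119
```

Request:
apply_moves(deltas=[[-1,[0,0.5,0],[0,0,0]],[-1,[0,0.5,0],[0,0,0]]])

```text
time_s: 31.3
tool_pos: [0.5878, 0.1018, 0.0683]
orientation: [-0.036, 0.999, -0.0, 0.0]
wrist_force: [2.0, -4.6, 0.1]
finger_gap: 0.112
```

Request:
apply_moves(deltas=[[-1,[0,0.5,0],[0,0,0]],[-1,[0,0.5,0],[0,0,0]]])

```text
time_s: 31.55
tool_pos: [0.5878, 0.1028, 0.0682]
orientation: [-0.036, 0.999, -0.0, -0.0]
wrist_force: [2.2, -5.2, 0.1]
finger_gap: 0.12
```

Request:
apply_moves(deltas=[[-1,[0,0.5,0],[0,0,0]],[-1,[-0.1,0.5,0],[0,0,0]]])

```text
time_s: 31.8
tool_pos: [0.5879, 0.103, 0.0683]
orientation: [-0.036, 0.999, -0.001, 0.0]
wrist_force: [2.2, -11.6, 0.7]
finger_gap: 0.114
```

The shoe has come up firm: 1 mm commanded gave 0.2 mm of movement and the force rose to 11.6 N. Now holding.

Request:
apply_moves(deltas=[[-1,[0,-0.1,0],[0,0,0]],[-1,[0,0,0],[0,0,0]],[-1,[0,0,0],[0,0,0]],[-1,[0,0,0],[0,0,0]],[-1,[0,0,0],[0,0,0]],[-1,[0,0,0],[0,0,0]]])

```text
time_s: 32.55
tool_pos: [0.5879, 0.103, 0.0683]
orientation: [-0.036, 0.999, -0.0, 0.0]
wrist_force: [2.7, -8.9, 0.8]
finger_gap: 0.119
```

Request:
apply_moves(deltas=[[-1,[0,0,0],[0,0,0]],[-1,[0,0,0],[0,0,0]],[-1,[0,0,0],[0,0,0]],[-1,[0,0,0],[0,0,0]],[-1,[0,0,0],[0,0,0]],[-1,[0,0,0],[0,0,0]]])

```text
time_s: 33.3
tool_pos: [0.5879, 0.103, 0.0683]
orientation: [-0.036, 0.999, -0.0, 0.0]
wrist_force: [2.8, -9.4, 1.2]
finger_gap: 0.116
```

Request:
apply_moves(deltas=[[-1,[-0.1,-0.4,0],[0,0,0]],[-1,[0.1,-0.3,0],[0,0,0]],[-1,[0,0,0],[0,0,0]],[-0.2,[0,0,0],[0,0,0]],[-0.2,[0,0,0],[0,0,0]],[-0.2,[0,0,0],[0,0,0]],[-0.2,[0,0,0],[0,0,0]],[-0.2,[0,0,0],[0,0,0]],[-0.2,[0,0,0],[0,0,0]]])

```text
time_s: 34.42
tool_pos: [0.5877, 0.103, 0.0682]
orientation: [-0.036, 0.999, 0.0, -0.0]
wrist_force: [0.8, 0.3, -0.2]
finger_gap: 0.4
```

```bash
python3 -c "
from h import *
st()"
```

```text
t 34.42 p [587.7 103.   68.2] yaw 94.18 F [ 0.82  0.31 -0.24] M [ 0.03 -0.03 -0.02] gap 0.4 q [ 0.11  0.52  1.5   0.    1.12 -1.53]
```

Released with no load on the wrist. I'll go straight up, swing clear, and take the last look.

Request:
apply_moves(deltas=[[-0.2,[0,0,8],[0,0,0]],[-0.2,[0,0,12],[0,0,0]],[-0.2,[0,0,20],[0,0,0]],[-0.2,[0,0,30],[0,0,0]],[-0.2,[0,0,40],[0,0,0]],[-0.2,[0,0,40],[0,0,0]],[-0.2,[0,-45,0],[0,0,0]],[-0.2,[0,-45,0],[0,0,0]],[-0.2,[0,-45,0],[0,0,0]],[-0.2,[0,-45,0],[0,0,0]],[-0.2,[0,-45,0],[0,0,0]],[-0.2,[-10,-45,0],[0,0,0]],[-0.2,[-10,-45,0],[0,0,0]],[-0.2,[-10,-45,0],[0,0,0]],[-0.2,[0,0,0],[0,0,0]]])

```text
time_s: 36.3
tool_pos: [0.5568, -0.2596, 0.219]
orientation: [-0.035, 0.999, -0.0, 0.0]
wrist_force: [0.9, -0.0, 0.3]
finger_gap: 0.398
```

```bash
python3 - <<'E'
from h import *
st();T=cam('top');S=cam('side')
f=lambda i,x,y,w,h,k:cv2.resize(i[y:y+h,x:x+w],None,fx=k,fy=k,interpolation=cv2.INTER_CUBIC)
a=f(T['pixels'],20,95,280,205,2); b=f(S['pixels'],150,120,200,120,2.8)
im=np.zeros((410+150,800,3),np.uint8); im[:410,:560]=a; b=f(S['pixels'],160,125,120,280,2)[:410]; im[:b.shape[0],560:]=b
cv2.imwrite('pics/final.png',im[:410])
E
```

```text
t 36.3 p [ 556.8 -259.6  219. ] yaw 93.98 F [ 0.92 -0.02  0.28] M [ 0.09 -0.04 -0.01] gap 0.398 q [-0.5   0.43  1.28 -0.    1.43 -2.14]
```

View pics/final.png

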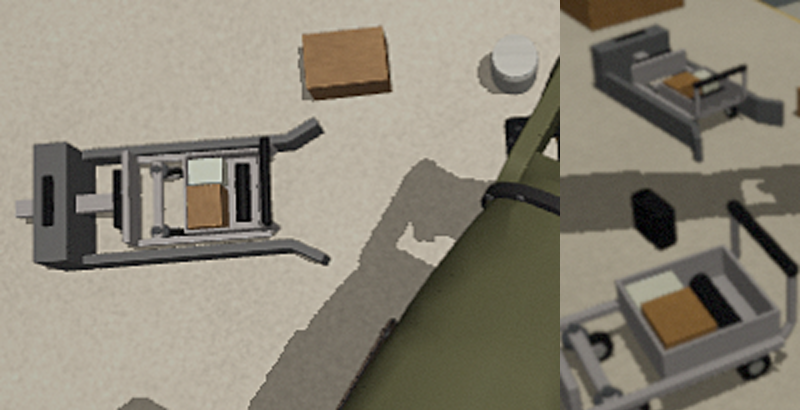

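Final view: the caddy sits square between the kerbs. Its nose plate at crop (127,195) is against the shoe at (117,198), the carton, tin and tape are unmoved, and the gripper is clear.

```bash
python3 -c "
from plant import robot
print(robot.finish_job())"
```

```text
the job is handed in; nothing more can be done
None
```

The caddy is parked in the dock with its nose against the shoe, and I have handed the job in; no verdict was reported.

- **Grip:** I picked the smallest caddy. The first grip closed on nothing, because in the side view the fingertips sat about 24 mm higher than the reported pose. I went lower and the second grip held.
- **Rolling in:** I turned the caddy 26° about its rear wheels to aim it, then rolled it straight for 127 mm. The picture then showed both castors trailing straight. I steered it on an arc onto the dock line, made small corrections, and took it in between the kerbs.
- **Pressing the shoe:** The shoe slid at 4–5 N and then came up firm. I held it still there for 1.5 s at about 9–9.5 N. The highest reading along the dock was 11.6 N. Forces were only read at the end of each move, so a brief higher push would not show.
- **Last checks:** The wrist carried no load after release. The last picture showed the caddy square between the kerbs with its nose against the shoe, and the carton, tin and tape where they were.
- **Not fully certain:** Sideways forces of up to about 4 N showed on the wrist while rolling between the kerbs, so a light touch on a kerb can't be ruled out. I also could not see clearly whether the right castor ended straight. The run was at 36.3 s at the last check.

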